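# Break the lid stay and close the dry incubator

### The job

The dry incubator's lid stands open on its locked folding stay. Break the stay at its knuckle while the lid is still up, then lower the lid gently until it is fully shut, without letting it drop, and let go. Leave the other things on the bench where they stand.

Things in the scene. Friction and masses are not known exactly. Their poses are not given: they have to be found in the camera images.
- incubator: Fixed white dry incubator: open case 180 (x) x 200 (y) x 120 mm high. Origin on the bench, 85 mm behind the case's front face. Own axes: x from the front (black panel) to the rear rim with the lid hinge; y along the hinge to the side (wall at y = 100 mm) with the stay; z up. It stands with the hinge rim nearest the robot, the front away from it and the stay side to the robot's right.
- lid_hinge (a point): Middle of the lid's hinge line, which is parallel to the incubator's y: incubator x = 85 mm, y = 0, 125 mm above the bench. The lid is a flat slab 14 mm thick, 200 mm wide, reaching 170 mm from the hinge line; 0.6 to 0.8 kg with its handle.
- lid_bar (a point): Middle of the lid's handle: a round steel bar, 14 mm thick, 120 mm long along the incubator's y, 215 mm from the hinge line, on two prongs (10 mm wide, 54 mm either side of the middle) that hold it 45 mm off the lid's front edge, so fingers pass on both sides. 327 mm above the bench with the lid open; shut, 125 mm above it, 45 mm in front of the case. It can turn between gripping fingers.
- lid (a joint): Lid angle q in rad: 0 as it stands open (70 degrees above level), 1.222 shut on the rim. The bar is then 125 + 215 sin(1.222 - q) mm above the bench and 215 cos(1.222 - q) mm from the hinge line towards the incubator's -x. The stiff hinge holds the lid up to q about 0.2; from some 0.25 to 0.5 on it falls and slams unless held. It cannot close while the stay is locked.
- stay_pin (a point): Middle of the round steel pin (14 mm thick, 54 mm long) that sticks out along the incubator's +y from the stay's knuckle, 50 mm clear of case and lid (incubator y = 150 mm). At the start 162 mm above the bench. To break the stay, move it towards the incubator's -x (away from the hinge), about 5 N, on an arc round the stay's foot. With the lid shut it lies 76 mm above the bench.
- stay_foot (a point): Point on the axis (along the incubator's y) of the stay's fixed lower pivot, level with the middle of the pin: incubator x = -5 mm, y = 150 mm, 105 mm above the bench; it is in free air, the pivot is on the case wall. The pin swings about it on a 65 mm radius, starting 29 degrees from upright on the hinge side.
- stay_knuckle (a joint): Fold angle in rad of the stay, two flat 65 mm steel links between the case's side and the lid's side: 0 locked on its stop; 0.13 dead straight; beyond that broken, staying where it is left and folding on by itself as the lid comes down (2.9 with the lid shut). Moving the pin 40 mm gives about 1.0 and brings the lid down some 0.15 rad.
- reagent_bottle: Bystander: reagent bottle, 70 mm wide, 150 mm tall, origin under its middle. The four bystanders stand on the bench to the left and right of the incubator, in varying places.
- tip_box: Bystander: blue pipette tip box with clear cover, 85 x 120 x 75 mm, origin under its middle.
- freezer_box: Bystander: flat white freezer box, 129 x 129 x 52 mm, origin under its middle.
- tape_roll: Bystander: roll of tape lying flat, 110 mm across, 48 mm high, origin under its middle.

How it is judged:
By the outcome, as a careful person would: the job done as asked, in the order asked, and still so for the second after the job is handed in, with the robot touching nothing.
It also fails if it takes over 51 s, if anything falls off the work surface, if the arm or the gripper's body presses on something with over 40 N, if the wrist force passes 120 N, or if a joint passes its speed limit or range.

### The arm

A 7-joint arm with a two-finger parallel gripper is mounted at the origin on the work surface. World frame = base frame: x ahead of the robot, y to its left, z up, the work surface at z = 0. Lengths are in m, angles in rad, forces in N, time in s.
With the tool pointing down it reaches from about 0.35 to 0.9 m from the base axis. Payload 8.1 kg.
Tool frame: the origin (TCP) lies between the finger pads; the fingertips stand ahead of it and the grasp point (between the pads) is the TCP (arm.nose_length is the z of the fingertips in the tool frame, in m); z points along the fingers, y is the line along which they close (so a half turn about z gives the same grasp; the last joint's range is limited). The gripper opens to 92 mm and grips with 3 to 60 N. Pads are 19 mm wide; open, the fingers measure 130 mm over their backs; the gripper's body (75 mm by 190 mm) begins 47 mm behind the grasp point.
Start: joints at [-1.327, 0.434, 0.025, 1.573, -0.012, 1.134, -0.075], TCP at [0.212, 0.588, 0.246] pointing down, gripper open.
Joint ranges: [-2.62, 2.62], [-0.44, 2.09], [-1.27, 1.32], [0.08, 2.57], [-1.32, 4.46], [0.12, 2], [-2.74, 2.74]. Speed limits (rad/s): [2.22, 2.22, 3.01, 3.01, 3.14, 3.14, 3.14].

### API

Orientations are given as a rotation vector (axis times angle).
In Python, from cell import sensors, optics, arm gives the robot as it stands.
- The arm moves only by the tool arm_command, never from a script. Its argument "deltas" is one flat list of numbers, 7 for each row, row after row: the turn, a rotation vector about the world's x, y, z as a fraction of full scale, then the shift along the world's x, y, z as a fraction of full scale, then the finger opening in mm, from 0 to 91.8. In form: [wx, wy, wz, dx, dy, dz, fingers, wx, wy, wz, dx, dy, dz, fingers, ...]. A call has 1 to 20 rows; each row is the pose to reach, as a shift and turn from the pose commanded when the call began; what a row does not reach only later rows make up. Full scale, the value 1, is 1 m for a shift and 90 degrees for a turn. A row lasts 1/10 s, in which the tool goes at most 50 mm and 8.59 degrees, less where a joint would pass 70% of its speed; a pose out of reach is approached as far as the arm can. A call with a number of a shift or a turn outside -1 to 1 is refused whole. A call with a gripper value outside its range is refused whole. The fingers move at their own pace and stop on an object; "force" is the grip in N (left out, the last holds). Time passes only in rows, so rows that repeat a pose let the fingers close. It gives the time, the measured TCP pose, the force, the opening and the grip force at its end, in the units of the state.
- sensors.observe(): the state, without advancing time (a new reading comes with each control period).
- optics.get_image(name): name is "scene" or "side" or "wrist"; returns the picture (480x640x3 uint8, blue, green, red); there is no depth.
- optics.calibration(name): a dict with "camera_matrix" (3x3 intrinsics, pixels), "rvec" (rotation vector, rad) and "tvec" (3), from world to camera coordinates, as OpenCV has them. Camera axes: x right, y down, z forward; pixel columns grow to the right and rows downward; lengths in m; the calibration is good to about 2 mm. A picture is of the moment at which its call begins: read the wrist's pose just before it. calibration takes no time and is no camera call; for the wrist camera it gives the pose at the moment of the call.
- arm.sign_off(): hands the job in; it is judged then, once.
The state is a dict: "clock": time; "joints": joint angles; "dq": joint speeds; "joint_efforts": joint torques, N m; "position": TCP position; "ee_rot": TCP orientation; "force": force on the tool from outside, world axes, zero at the start; "ft_torque": the same for the moment, N m; "width": opening from 0.0 (shut) to 1.0 (fully open); "gripper_force": force on a finger pad.
Only numpy, scipy, OpenCV 4.12 (cv2) and the standard library are available. Lean on these libraries where they do the work, as an engineer would, in place of code of your own. Each camera call takes 0.05 s, during which the arm holds its last target. There are 200 camera calls.

## Working session

There is one attempt and no reset: what is moved stays moved. The work goes in short steps, Python scripts to look and compute and a tool call to move; the robot and the scene stay as the last step left them, time stands still between calls to the robot, and variables do not carry over. Pictures are saved under pics/ and viewed, at most 10 in all, crops included, and the job is handed in when it is done.

Besides the shell and the picture viewer there is one more tool, called after "Request:" by a JSON object that holds its "api" and its "payload". arm_command: Moves the arm, as the interface text tells. Its arguments: {"type":"object","properties":{"deltas":{"type":"array","items":{"type":"number"}},"force":{"type":"number"}},"required":["deltas"]}

```bash
mkdir -p pics; ls; python3 - <<'E'
from cell import sensors, optics, arm
import cv2
s=sensors.observe();print(s['clock'],s['position'],s['ee_rot'],s['width'],arm.nose_length)
for n in('scene','side'):
    cv2.imwrite(f'pics/{n}0.png',optics.get_image(n)); c=optics.calibration(n);print(n,c)
E
```

```text
pics
0.0 [0.21230828 0.58730769 0.24495373] [-5.42176530e-01 -3.09430305e+00  2.47208310e-03] 1.0020882031210783 0.019
scene {'camera_matrix': array([[583.55164796,   0.        , 311.50378803],
       [  0.        , 583.55164796, 248.0414305 ],
       [  0.        ,   0.        ,   1.        ]]), 'rvec': array([ 0.98669259,  2.51485071, -1.00716005]), 'tvec': array([ 0.40713968, -0.12045143,  1.62973191])}
side {'camera_matrix': array([[580.52105497,   0.        , 319.88377333],
       [  0.        , 580.52105497, 235.73292253],
       [  0.        ,   0.        ,   1.        ]]), 'rvec': array([ 2.17697805, -0.11632972,  0.03810689]), 'tvec': array([-0.52903871,  0.18792224,  1.47177682])}
```

View pics/scene0.png

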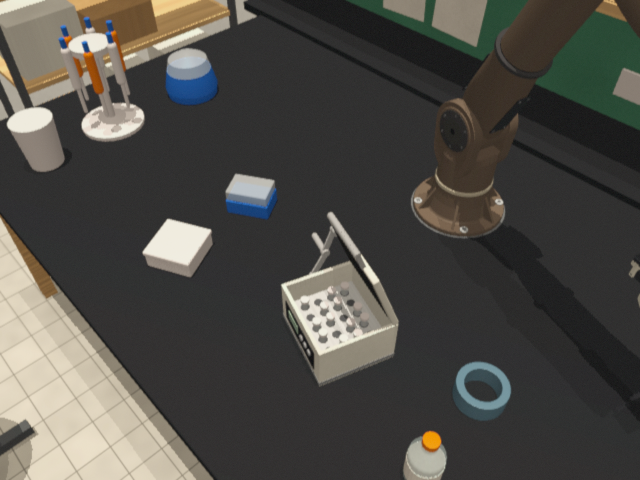

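View pics/side0.png

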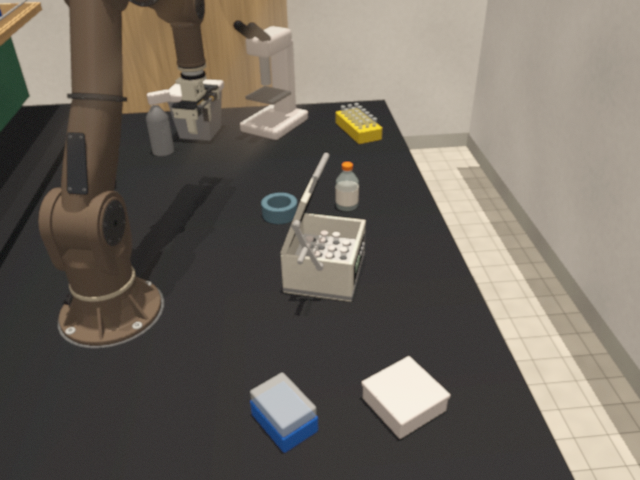

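The scene view shows the incubator around (340,320), with the lid standing to about (335,220) and the pin near (318,243). In the side view the case is at (325,255) and the pin near (310,250). I'll zoom in on both.

```bash
python3 - <<'E'
import cv2,numpy as np
a=cv2.imread('pics/scene0.png')[205:390,270:410]; b=cv2.imread('pics/side0.png')[145:305,270:380]
a=cv2.resize(a,None,fx=3,fy=3,interpolation=2);b=cv2.resize(b,None,fx=3.4,fy=3.4,interpolation=2)
h=max(a.shape[0],b.shape[0]);c=np.zeros((h,a.shape[1]+b.shape[1],3),np.uint8);c[:a.shape[0],:a.shape[1]]=a;c[:b.shape[0],a.shape[1]:]=b
print(c.shape,a.shape);cv2.imwrite('pics/crop1.png',c)
E
```

```text
(555, 794, 3) (555, 420, 3)
```

View pics/crop1.png

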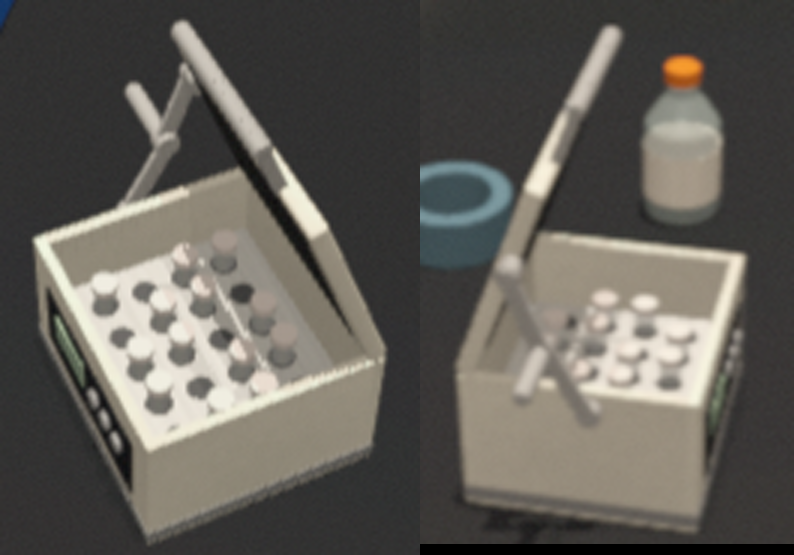

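```bash
cat >h.py <<'E'
import numpy as np,cv2
from cell import sensors, optics, arm
C={n:optics.calibration(n) for n in('scene','side')}
def ray(n,p,c=None):
    c=c or C[n];R=cv2.Rodrigues(c['rvec'])[0]
    u=cv2.undistortPoints(np.array([[p]],float),c['camera_matrix'],None).ravel()
    d=R.T@[u[0],u[1],1];return -R.T@c['tvec'],d/np.linalg.norm(d)
def plane(n,p,z):
    o,d=ray(n,p);return o+d*(z-o[2])/d[2]
def tri(p,q,a='scene',b='side'):
    o1,d1=ray(a,p);o2,d2=ray(b,q);t=np.linalg.lstsq(np.c_[d1,-d2],o2-o1,rcond=None)[0]
    x,y=o1+t[0]*d1,o2+t[1]*d2;return (x+y)/2,np.linalg.norm(x-y)
E
python3 - <<'E'
from h import *
np.set_printoptions(precision=4,suppress=True)
S=lambda x,y:(270+x/3-.33,205+y/3-.33)
D=lambda x,y:(270+(x-420)/3.4-.35,145+y/3.4-.35)
for k,v in dict(fs=(40,240),fo=(150,445),ro=(381,362)).items():print('scene',k,plane('scene',S(*v),.12))
for k,v in dict(rs=(461,375),fs=(705,402),fo=(742,257)).items():print('side',k,plane('side',D(*v),.12))
for k,a,b in [('bar stay end',(265,148),(575,105)),('bar x',(182,27),(613,32)),('bar swapped',(182,27),(575,105)),('bar swapped2',(265,148),(613,32)),('pintip',(132,90),(521,392)),('pinbase',(167,140),(540,352)),('fs',(40,240),(705,402))]:
    print(k,*tri(S(*a),D(*b)))
E
```

```text
scene fs [ 0.605  -0.0337  0.12  ]
scene fo [0.6668 0.1502 0.12  ]
scene ro [0.5048 0.2096 0.12  ]
side rs [0.4397 0.0194 0.12  ]
side fs [ 0.6128 -0.0341  0.12  ]
side fo [0.6695 0.1497 0.12  ]
bar stay end [0.5355 0.1169 0.2857] 0.001644244843199077
bar x [0.5587 0.0635 0.3701] 0.0011946052150221885
bar swapped [0.5294 0.0341 0.3313] 0.00043503790183613576
bar swapped2 [0.5665 0.1438 0.3295] 0.0023893060196156714
pintip [ 0.4804 -0.0674  0.1657] 0.001892909176579302
pinbase [ 0.4958 -0.0149  0.1613] 0.0016445119731123767
fs [ 0.6094 -0.0334  0.1213] 0.007233946042223589
```

Request:
{"api": "arm_command", "payload": {"deltas": [0,0,0,0,0,0.05,45,0,0,0,0,0,0.1,45,0,0,0,0,0,0.16,45,0,0,-0.977,0.272,-0.649,0.16,45,0,0,-0.977,0.272,-0.649,0.16,45,0,0,-0.977,0.272,-0.649,0.16,45,0,0,-0.977,0.272,-0.649,0.16,45,0,0,-0.977,0.272,-0.649,0.16,45,0,0,-0.977,0.272,-0.649,0.16,45,0,0,-0.977,0.272,-0.649,0.16,45,0,0,-0.977,0.272,-0.649,0.16,45,0,0,-0.977,0.272,-0.649,0.16,45,0,0,-0.977,0.272,-0.649,0.16,45,0,0,-0.977,0.272,-0.649,0.16,45,0,0,-0.977,0.272,-0.649,0.16,45,0,0,-0.977,0.272,-0.649,0.16,45,0,0,-0.977,0.272,-0.649,0.16,45,0,0,-0.977,0.272,-0.649,0.16,45,0,0,-0.977,0.272,-0.649,0.16,45,0,0,-0.977,0.272,-0.649,0.16,45]}}

```text
clock: 2.1
position: [0.4842, -0.0601, 0.4054]
ee_rot: [-2.537, -1.852, 0.001]
force: [-0.1, 1.4, -0.6]
width: 0.492
gripper_force: 0.0
```

```bash
python3 - <<'E'
from h import *
np.set_printoptions(precision=4,suppress=True)
c=optics.calibration('wrist');im=optics.get_image('wrist')
R=cv2.Rodrigues(c['rvec'])[0];print(-R.T@c['tvec'],R[2],sensors.observe()['position'])
y=np.array([-.305,-.952]);x=np.array([-.952,.305]);o=np.array([.559,.0855])
P=[[*(o+a*x+b*y),z] for a,b,z in[(.0265,.123,.162),(.0265,.177,.162),(.0115,.06,.327),(.0115,-.06,.327)]]
p=cv2.projectPoints(np.array(P),c['rvec'],c['tvec'],c['camera_matrix'],None)[0].reshape(-1,2);print(p)
for q in p: cv2.circle(im,tuple(int(v) for v in q),3,(0,0,255),1)
cv2.imwrite('pics/w1.png',im)
E
```

```text
[0.5064 0.0085 0.5433] [-0.0831 -0.2554 -0.9632] [ 0.4842 -0.0597  0.4055]
[[ 322.23    164.3416]
 [ 322.1555  219.2593]
 [ 351.7997   68.3107]
 [ 357.8492 -233.6321]]
```

View pics/w1.png

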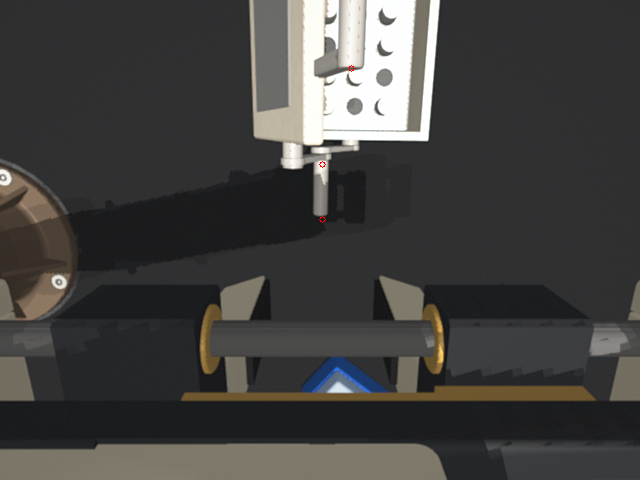

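The wrist view shows the pin at (321,158–214), right on the prediction in x and about 5 mm nearer the case. The camera hangs on the case side, so I'll tilt the hand 30° outward before going down.

Request:
{"api": "arm_command", "payload": {"deltas": [0.317,-0.102,0,0.002,0.006,0,45,0.317,-0.102,0,0.002,0.006,0,45,0.317,-0.102,0,0.002,0.006,0,45,0.317,-0.102,0,0.002,0.006,0,45,0.317,-0.102,0,0.002,0.006,0,45,0.317,-0.102,0,0.002,0.006,-0.05,45,0.317,-0.102,0,0.002,0.006,-0.1,45,0.317,-0.102,0,0.002,0.006,-0.13,45,0.317,-0.102,0,0.002,0.006,-0.13,45,0.317,-0.102,0,0.002,0.006,-0.13,45]}}

```text
clock: 3.15
position: [0.4869, -0.0539, 0.2765]
ee_rot: [-2.238, -1.636, -0.597]
force: [-0.1, -0.2, 0.6]
width: 0.49
gripper_force: 0.0
```

```bash
python3 - <<'E'
from h import *
np.set_printoptions(precision=4,suppress=True)
s=sensors.observe();print(s['position'],s['joints'],'\n',cv2.Rodrigues(s['ee_rot'])[0])
cv2.imwrite('pics/s2.png',cv2.resize(optics.get_image('scene')[100:400,180:580],None,fx=2,fy=2))
E
```

```text
[ 0.4869 -0.0539  0.2765] [-0.296   0.272   0.8267  1.9682 -0.7597  1.2336  0.5688] 
 [[ 0.2631  0.9529  0.1509]
 [ 0.8259 -0.3033  0.4753]
 [ 0.4987 -0.0004 -0.8668]]
```

View pics/s2.png

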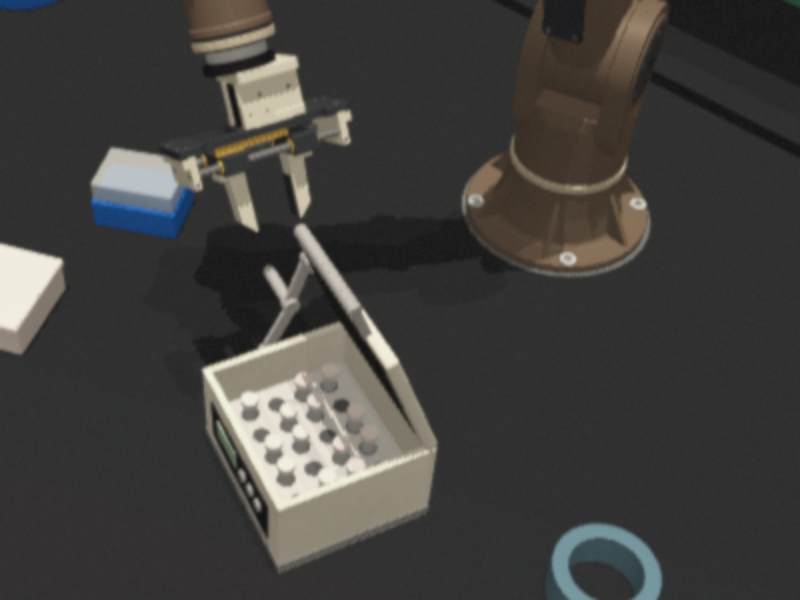

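The tilted fingers at (245–300,215) straddle a line above the pin (283,285), with the hand clear of the lid. I'll go straight down.

Request:
{"api": "arm_command", "payload": {"deltas": [0,0,0,0,0,-0.04,45,0,0,0,0,0,-0.07,45,0,0,0,0,0,-0.09,45,0,0,0,0,0,-0.112,45,0,0,0,0,0,-0.112,36,0,0,0,0,0,-0.112,30,0,0,0,0,0,-0.112,24,0,0,0,0,0,-0.112,24], "force": 5}}

```text
clock: 4.0
position: [0.4873, -0.0554, 0.1652]
ee_rot: [-2.24, -1.635, -0.602]
force: [-0.1, -0.2, 1.2]
width: 0.267
gripper_force: 0.0
```

Request:
{"api": "arm_command", "payload": {"deltas": [0,0,0,0.005,-0.002,0.001,24,0,0,0,0.01,-0.003,0.003,24,0,0,0,0.014,-0.005,0.004,24,0,0,0,0.019,-0.006,0.005,24,0,0,0,0.024,-0.008,0.006,24,0,0,0,0.029,-0.009,0.006,24,0,0,0,0.033,-0.011,0.006,24,0,0,0,0.038,-0.012,0.006,24,0,0,0,0.041,-0.013,0.006,24,0,0,0,0.044,-0.014,0.005,24,0,0,0,0.044,-0.014,0.005,24]}}

```text
clock: 5.1
position: [0.5311, -0.0695, 0.1686]
ee_rot: [-2.24, -1.633, -0.6]
force: [0.4, 0.5, -0.1]
width: 0.261
gripper_force: 0.0
```

```bash
python3 - <<'E'
from h import *
a=optics.get_image('scene')[185:385,230:430]; b=optics.get_image('side')[125:325,230:430]
cv2.imwrite('pics/s3.png',cv2.resize(np.hstack([a,b]),None,fx=2,fy=2,interpolation=2))
E
```

```text
(no output)
```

View pics/s3.png

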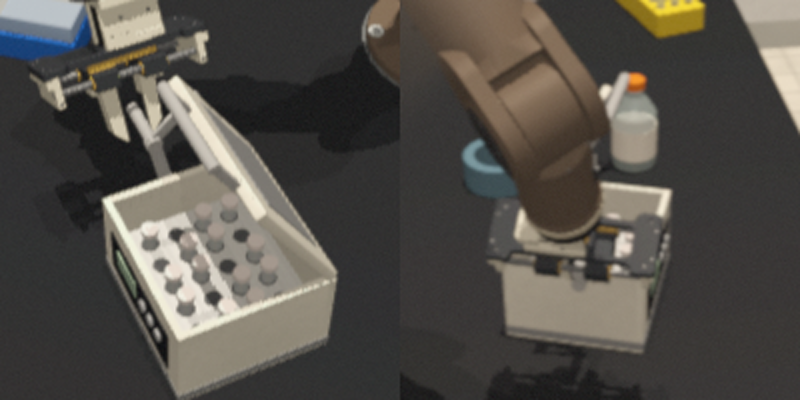

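The stay is kinked at the knuckle (150,135) and the lid is down a little, still up and holding. I'll back out along the fingers, then go above the bar.

Request:
{"api": "arm_command", "payload": {"deltas": [0,0,0,0,0,0,40,0,0,0,0,0,0,40,0,0,0,-0.005,-0.014,0.026,40,0,0,0,-0.01,-0.03,0.055,45,0,0,0,-0.018,-0.057,0.104,45,0,0,0,-0.018,-0.057,0.15,45,0,0,0,-0.018,-0.057,0.2,45,0,0,0,-0.018,-0.057,0.25,45,0,0,0,-0.018,-0.057,0.285,45,0,0,0,-0.018,-0.057,0.285,45,-0.317,0.102,0,0.045,0.15,0.285,60,-0.317,0.102,0,0.045,0.15,0.285,60,-0.317,0.102,0,0.045,0.15,0.285,60,-0.317,0.102,0,0.045,0.15,0.285,60,-0.317,0.102,0,0.045,0.15,0.285,60,-0.317,0.102,0,0.045,0.15,0.285,60,-0.317,0.102,0,0.045,0.15,0.285,60,-0.317,0.102,0,0.045,0.15,0.285,60]}}

```text
clock: 7.0
position: [0.5752, 0.079, 0.4537]
ee_rot: [2.541, 1.848, -0.0]
force: [0.0, -1.0, 1.1]
width: 0.651
gripper_force: 0.0
```

```bash
python3 - <<'E'
from h import *
np.set_printoptions(precision=4,suppress=True)
s=sensors.observe();print(s['position'],s['joints'],cv2.Rodrigues(s['ee_rot'])[0][:,1:].T)
a=optics.get_image('scene')[185:385,230:430]; b=optics.get_image('side')[125:325,230:430]
cv2.imwrite('pics/s4.png',cv2.resize(np.hstack([a,b]),None,fx=2,fy=2,interpolation=2))
E
```

```text
[0.5752 0.079  0.4537] [-0.7876  0.3147  0.8147  1.3532 -0.2269  1.5688 -0.3109] [[ 0.9513 -0.3081 -0.    ]
 [-0.0001 -0.0003 -1.    ]]
```

View pics/s4.png

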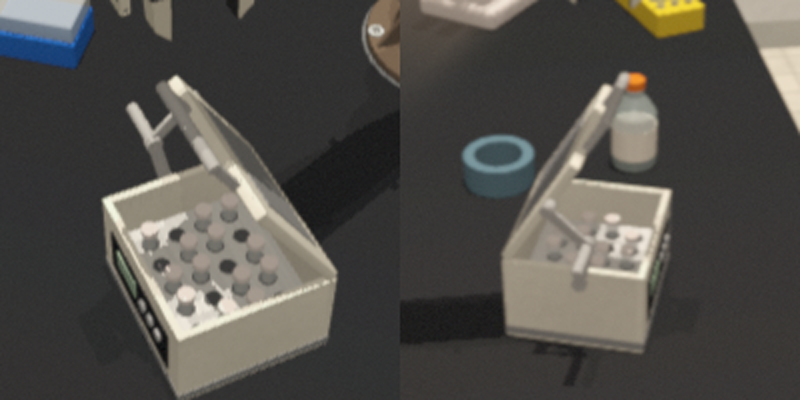

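```bash
python3 - <<'E'
from h import *
np.set_printoptions(precision=4,suppress=True)
S=lambda x,y:(230+x/2-.25,185+y/2-.25)
D=lambda x,y:(30+x/2-.25,125+y/2-.25)
print(tri(S(189,126),D(608,105)),tri(S(165,89),D(592,132)),tri(S(213,164),D(625,79)))
y=np.array([-.305,-.952]);x=np.array([-.952,.305]);hg=np.array([.478,.1114])
for q in(.1,.15,.2,.25):
    a=1.222-q;m=hg-.215*np.cos(a)*x;P=[[*(m+b*y),.125+.215*np.sin(a)] for b in(.06,0,-.06)]
    print(q,P[1],[cv2.projectPoints(np.array(P),C[n]['rvec'],C[n]['tvec'],C[n]['camera_matrix'],None)[0].reshape(-1,2)*2-np.array(o)*2 for n,o in(('scene',(230,185)),('side',(30,125)))])
E
```

```text
(array([0.5788, 0.0716, 0.3015]), np.float64(0.0033996049850299292)) (array([0.5557, 0.0159, 0.2969]), np.float64(0.008419530305038767)) (array([0.6035, 0.1256, 0.3082]), np.float64(0.0029676997514025047))
0.1 [np.float64(0.5668068398816447), np.float64(0.08294822881943106), np.float64(0.3187085513518908)] [array([[180.2947,  71.9405],
       [207.6797, 111.9989],
       [237.0114, 154.9049]]), array([[587.5277, 112.9056],
       [597.7339,  88.6196],
       [607.2626,  65.9457]])]
0.15 [np.float64(0.5759125400949354), np.float64(0.0800309614191646), np.float64(0.3138041845038121)] [array([[171.4143,  78.5215],
       [198.4726, 118.7733],
       [227.4528, 161.884 ]]), array([[595.6248, 117.3298],
       [605.5454,  92.9106],
       [614.808 ,  70.1112]])]
0.2 [np.float64(0.5847735099498539), np.float64(0.07719210027867074), np.float64(0.3084279055217924)] [array([[162.7936,  85.3578],
       [189.5245, 125.796 ],
       [218.1518, 169.1029]]), array([[603.4943, 122.079 ],
       [613.1354,  97.5213],
       [622.1377,  74.5909]])]
0.25 [np.float64(0.5933676016364668), np.float64(0.0744387410723504), np.float64(0.3025931523033747)] [array([[154.4625,  92.4238],
       [180.8669, 133.0408],
       [209.1414, 176.5344]]), array([[611.1119, 127.137 ],
       [620.4806, 102.436 ],
       [629.2292,  79.3698]])]
```

The bar is at scene crop (165,89)–(213,164), so q is about 0.2 and the bar's middle is near (0.584, 0.076, 0.308). I'll descend, close gently, then check.

Request:
{"api": "arm_command", "payload": {"deltas": [0,0,0,0.008,-0.003,-0.03,60,0,0,0,0.008,-0.003,-0.06,60,0,0,0,0.008,-0.003,-0.09,60,0,0,0,0.008,-0.003,-0.115,60,0,0,0,0.008,-0.003,-0.135,60,0,0,0,0.008,-0.003,-0.145,60,0,0,0,0.008,-0.003,-0.145,60,0,0,0,0.008,-0.003,-0.145,45,0,0,0,0.008,-0.003,-0.145,35,0,0,0,0.008,-0.003,-0.145,27,0,0,0,0.008,-0.003,-0.145,20,0,0,0,0.008,-0.003,-0.145,12,0,0,0,0.008,-0.003,-0.145,8,0,0,0,0.008,-0.003,-0.145,8], "force": 15}}

```text
clock: 8.5
position: [0.5852, 0.0773, 0.3098]
ee_rot: [2.537, 1.849, 0.005]
force: [6.1, -1.1, 1.9]
width: 0.143
gripper_force: 15.0
```

```bash
python3 - <<'E'
from h import *
s=sensors.observe();print(s['position'],s['width']*91.8,s['gripper_force'],s['force'])
cv2.imwrite('pics/w5.png',optics.get_image('wrist'))
E
```

```text
[0.5851628  0.07733691 0.3097931 ] 13.136044864588794 14.99461367726326 [ 6.06668952 -1.06488913  1.94169232]
```

View pics/w5.png

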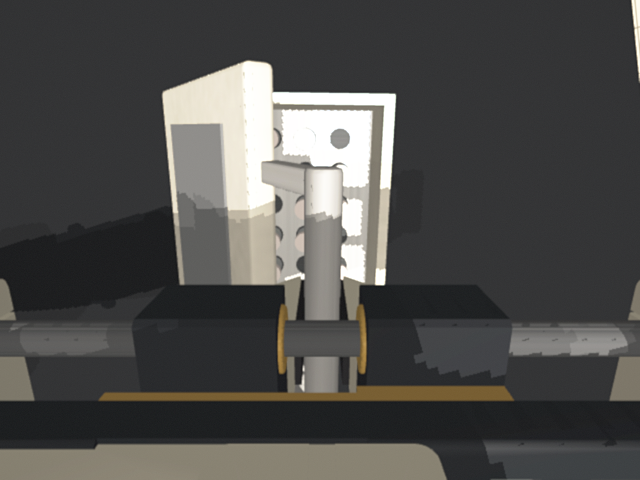

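The bar is held in the middle, between the pads at (322,300). I'll work out the arc waypoints.

```bash
python3 - <<'E'
import numpy as np
u=np.array([.952,-.305])
for k in range(3):
    A=np.radians(58.5-19.5*k);L=[]
    for i in range(1,14):
        a=A-np.radians(1.5*i);h=.215*(np.cos(a)-np.cos(A));L.append([0,0,0,*np.round(h*u,4).tolist(),round(.215*(np.sin(a)-np.sin(A)),4),8])
    print(k,L)
E
```

```text
0 [[0, 0, 0, 0.0045, -0.0015, np.float64(-0.003), 8], [0, 0, 0, 0.009, -0.0029, np.float64(-0.0061), 8], [0, 0, 0, 0.0134, -0.0043, np.float64(-0.0094), 8], [0, 0, 0, 0.0177, -0.0057, np.float64(-0.0127), 8], [0, 0, 0, 0.0219, -0.007, np.float64(-0.0162), 8], [0, 0, 0, 0.026, -0.0083, np.float64(-0.0198), 8], [0, 0, 0, 0.03, -0.0096, np.float64(-0.0235), 8], [0, 0, 0, 0.0339, -0.0109, np.float64(-0.0274), 8], [0, 0, 0, 0.0378, -0.0121, np.float64(-0.0313), 8], [0, 0, 0, 0.0415, -0.0133, np.float64(-0.0353), 8], [0, 0, 0, 0.0452, -0.0145, np.float64(-0.0395), 8], [0, 0, 0, 0.0487, -0.0156, np.float64(-0.0437), 8], [0, 0, 0, 0.0521, -0.0167, np.float64(-0.048), 8]]
1 [[0, 0, 0, 0.0033, -0.0011, np.float64(-0.0044), 8], [0, 0, 0, 0.0065, -0.0021, np.float64(-0.0089), 8], [0, 0, 0, 0.0096, -0.0031, np.float64(-0.0135), 8], [0, 0, 0, 0.0126, -0.004, np.float64(-0.0182), 8], [0, 0, 0, 0.0155, -0.005, np.float64(-0.023), 8], [0, 0, 0, 0.0182, -0.0058, np.float64(-0.0278), 8], [0, 0, 0, 0.0208, -0.0067, np.float64(-0.0327), 8], [0, 0, 0, 0.0233, -0.0075, np.float64(-0.0377), 8], [0, 0, 0, 0.
[... 219 characters left out ...]
np.float64(-0.0635), 8]]
2 [[0, 0, 0, 0.0017, -0.0006, np.float64(-0.0053), 8], [0, 0, 0, 0.0033, -0.0011, np.float64(-0.0107), 8], [0, 0, 0, 0.0048, -0.0015, np.float64(-0.0161), 8], [0, 0, 0, 0.0061, -0.0019, np.float64(-0.0216), 8], [0, 0, 0, 0.0073, -0.0023, np.float64(-0.0271), 8], [0, 0, 0, 0.0083, -0.0027, np.float64(-0.0326), 8], [0, 0, 0, 0.0092, -0.003, np.float64(-0.0381), 8], [0, 0, 0, 0.01, -0.0032, np.float64(-0.0437), 8], [0, 0, 0, 0.0106, -0.0034, np.float64(-0.0493), 8], [0, 0, 0, 0.0111, -0.0036, np.float64(-0.0549), 8], [0, 0, 0, 0.0115, -0.0037, np.float64(-0.0605), 8], [0, 0, 0, 0.0117, -0.0037, np.float64(-0.0661), 8], [0, 0, 0, 0.0117, -0.0038, np.float64(-0.0718), 8]]
```

Request:
{"api": "arm_command", "payload": {"deltas": [0,0,0,0.0045,-0.0015,-0.003,8,0,0,0,0.009,-0.003,-0.006,8,0,0,0,0.0135,-0.0045,-0.0095,8,0,0,0,0.0175,-0.0055,-0.0125,8,0,0,0,0.022,-0.007,-0.016,8,0,0,0,0.026,-0.0085,-0.02,8,0,0,0,0.03,-0.0095,-0.0235,8,0,0,0,0.034,-0.011,-0.0275,8,0,0,0,0.038,-0.012,-0.0315,8,0,0,0,0.0415,-0.0135,-0.0355,8,0,0,0,0.045,-0.0145,-0.0395,8,0,0,0,0.0485,-0.0155,-0.0435,8,0,0,0,0.052,-0.0165,-0.048,8], "force": 25}}

```text
clock: 9.85
position: [0.6363, 0.0603, 0.2609]
ee_rot: [2.538, 1.849, 0.001]
force: [3.9, -4.1, 4.1]
width: 0.139
gripper_force: 25.0
```

Request:
{"api": "arm_command", "payload": {"deltas": [0,0,0,0.0035,-0.001,-0.0045,8,0,0,0,0.0065,-0.002,-0.009,8,0,0,0,0.0095,-0.003,-0.0135,8,0,0,0,0.0125,-0.004,-0.018,8,0,0,0,0.0155,-0.005,-0.023,8,0,0,0,0.018,-0.006,-0.028,8,0,0,0,0.021,-0.0065,-0.0325,8,0,0,0,0.0235,-0.0075,-0.0375,8,0,0,0,0.0255,-0.008,-0.0425,8,0,0,0,0.028,-0.009,-0.048,8,0,0,0,0.03,-0.0095,-0.053,8,0,0,0,0.032,-0.0105,-0.0585,8,0,0,0,0.034,-0.011,-0.0635,8]}}

```text
clock: 11.15
position: [0.67, 0.0491, 0.1968]
ee_rot: [2.538, 1.849, -0.0]
force: [3.8, -5.4, 1.7]
width: 0.143
gripper_force: 25.0
```

Request:
{"api": "arm_command", "payload": {"deltas": [0,0,0,0.0015,-0.0005,-0.0055,8,0,0,0,0.0035,-0.001,-0.0105,8,0,0,0,0.005,-0.0015,-0.016,8,0,0,0,0.006,-0.002,-0.0215,8,0,0,0,0.0075,-0.0025,-0.027,8,0,0,0,0.0085,-0.0025,-0.0325,8,0,0,0,0.009,-0.003,-0.038,8,0,0,0,0.01,-0.003,-0.0435,8,0,0,0,0.0105,-0.0035,-0.0495,8,0,0,0,0.011,-0.0035,-0.054,8,0,0,0,0.0115,-0.0035,-0.058,8,0,0,0,0.0115,-0.0035,-0.062,8,0,0,0,0.0115,-0.0035,-0.065,8,0,0,0,0.0115,-0.0035,-0.067,8,0,0,0,0.0115,-0.0035,-0.069,8,0,0,0,0.0115,-0.0035,-0.0705,8,0,0,0,0.0115,-0.0035,-0.072,8,0,0,0,0.0115,-0.0035,-0.072,8]}}

```text
clock: 12.95
position: [0.6826, 0.0449, 0.125]
ee_rot: [2.537, 1.847, 0.002]
force: [9.0, -6.0, -3.1]
width: 0.142
gripper_force: 25.0
```

Request:
{"api": "arm_command", "payload": {"deltas": [0,0,0,0,0,-0.0015,8,0,0,0,0,0,-0.003,8,0,0,0,0,0,-0.004,8,0,0,0,0,0,-0.004,8]}}

```text
clock: 13.35
position: [0.6826, 0.0449, 0.1211]
ee_rot: [2.537, 1.847, 0.002]
force: [9.9, -5.3, -3.2]
width: 0.144
gripper_force: 25.0
```

Request:
{"api": "arm_command", "payload": {"deltas": [0,0,0,0,0,-0.0015,8,0,0,0,0,0,-0.003,8,0,0,0,0,0,-0.004,8,0,0,0,0,0,-0.004,8]}}

```text
clock: 13.75
position: [0.6827, 0.0449, 0.1196]
ee_rot: [2.537, 1.847, 0.004]
force: [-0.5, -4.9, 19.0]
width: 0.143
gripper_force: 25.0
```

```bash
python3 - <<'E'
from h import *
a=optics.get_image('scene')[235:435,230:430]; b=optics.get_image('side')[145:345,250:450]
cv2.imwrite('pics/s6.png',cv2.resize(np.hstack([a,b]),None,fx=2,fy=2,interpolation=2))
E
```

```text
(no output)
```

View pics/s6.png

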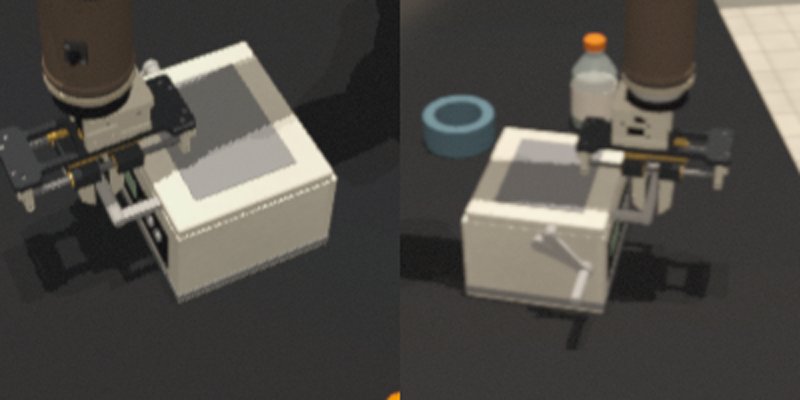

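The lid lies flat on the rim and the force has risen to 19 N, so it is shut. I'll ease off, open a little and lift away.

Request:
{"api": "arm_command", "payload": {"deltas": [0,0,0,0,0,0.002,8,0,0,0,0,0,0.003,8,0,0,0,0,0,0.003,18,0,0,0,0,0,0.003,34,0,0,0,0,0,0.003,34,0,0,0,0,0,0.003,34,0,0,0,0,0,0.01,34,0,0,0,0,0,0.025,34,0,0,0,0,0,0.05,34,0,0,0,0,0,0.08,34,0,0,0,0,0,0.12,34,0,0,0,0,0,0.16,34,0,0,0,0,0,0.2,34,0,0,0,0,0,0.2,34,0,0,0,0,0,0.2,34]}}

```text
clock: 15.35
position: [0.6813, 0.0465, 0.3195]
ee_rot: [2.537, 1.85, 0.005]
force: [0.8, -0.3, -0.1]
width: 0.368
gripper_force: 0.0
```

```bash
python3 - <<'E'
from h import *
print(sensors.observe()['position'],sensors.observe()['force'])
a=optics.get_image('scene')[185:435,200:400]; b=optics.get_image('side')[125:375,250:450]
cv2.imwrite('pics/s7.png',cv2.resize(np.hstack([a,b]),None,fx=2,fy=2,interpolation=2))
E
```

```text
[0.68131864 0.04645055 0.31952574] [ 0.7617865  -0.31770154 -0.09892939]
```

View pics/s7.png

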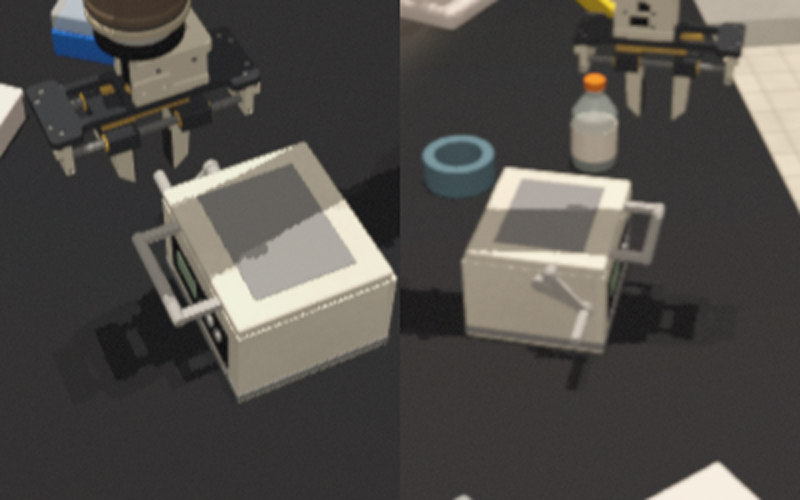

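The lid is flush with the rim, the stay is folded at the side, and the gripper is clear.

```bash
python3 -c "
from cell import arm
print(arm.sign_off())"
```

```text
the job is handed in; nothing more can be done
None
```

The job is handed in: I broke the stay at its knuckle with the lid still up, lowered the held lid onto the rim until it was fully shut, and let go, with the gripper lifted clear at about 15 s and none of the other things on the bench touched.

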